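Refit the bathroom radio's knob and hold it pressed

TASK

The volume knob of the bathroom radio has come off and lies in the pull-out tray of the low white cabinet. Pull the tray out to its stop and leave it out, take the knob, turn it so that the flat in its bore matches the flat on the radio's bare shaft and push it fully home. Then press knob and shaft down together, as you do to switch the radio on, and finish still holding the knob and keeping it pressed; leave everything else as it is.

Things in the scene. Friction and masses are not known exactly. Their poses are not given: they have to be found in the camera images.
- tray_handle (a point): Centre of the tray's horizontal steel bar handle, 88 mm above the counter; bar 10 mm thick, 140 mm long along this point's y axis. x points into the cabinet: the tray is pulled along -x, against about 1.5 N of friction. The bar's centre is 35 mm in front of the tray's white front panel, whose top edge is 102 mm above the counter.
- tray (a joint): How far the tray is pulled out, m: 0 shut, 0.13 at its stop. It stays where it is left.
- cabinet: Fixed low white cabinet, 118 mm high, 200 mm deep; origin on the counter under the middle of the tray bay, x pointing from its front to its back. The tray (floor 68 mm above the counter, 218 mm wide inside lips 12 mm high) runs under a clear shelf. The cabinet's front edge is at x = -100 mm. On its left (+y) a bay with a small swing door that may stand ajar.
- knob_center (a point): Centre (half-way up) of the loose black knob, upright on the tray's floor, 31 mm tall. Round skirt 38 mm across, 15 mm high; on it a bar grip 16 mm high, 12 mm thick along the knob's x axis, parallel from -17.5 to +11.5 mm, then tapering to a point at +20.5 mm. z up. In the underside, on the axis, a D bore 12 mm deep, 11.2 mm across; its flat is on the pointed (+x) side, 1.1 mm from the axis.
- knob: The same loose knob, solid metal with a black finish, about 90 g; origin at the centre of its underside, same axes.
- shaft_tip (a point): Centre of the top of the radio's bare upright steel D-shaft; its flat faces this point's +x axis, z up. 10 mm across the round, flat 0.5 mm from the axis, its tip chamfered 0.7 mm; it stands 16 mm out of the radio's top. The knob is home when its bore's bottom rests on this tip: knob centre 3.5 mm above this point. The shaft itself can turn, against 0.03 N m of friction.
- shaft (a joint): How far the shaft is pressed down, m: 0 up, 0.003 at its stop. It is a push switch that springs back: about 2 N to start, about 7 N at the stop.
- radio: Fixed grey radio, 80 mm (x) by 190 mm (y), its flat top 92 mm above the counter; origin on the counter under its centre. The bare shaft is at x -5, y +45 mm; a like knob, already fitted, is at x -5, y -45 mm.
- lens_case: White flip-top contact lens case, 68 x 33 x 12 mm, loose on the tray's floor beside the knob; origin at the centre of its underside.
- tweezers: Steel tweezers, 90 x 11 x 6 mm, loose on the tray's floor near the back; origin at the underside.
- pill_bottle: Closed navy pill bottle, 42 mm across, 76 mm tall, on the clear shelf over the tray (118 mm above the counter); origin at the centre of its underside.
- soap_dish: Glass soap dish with a bar of soap, 100 x 70 x 26 mm, on the same shelf; origin at the centre of its underside.
- curler: Stainless eyelash curler lying on the same shelf, about 100 x 65 x 12 mm; origin at its underside.
- toothbrush: Bamboo toothbrush, 180 mm long, lying on the cabinet's white top beside the clear shelf; origin at its underside.
- tumbler: Glass tumbler, 70 mm across, 100 mm tall, on the counter behind the radio; origin at the centre of its underside.
- cab_door_handle (a point): Knob of the cabinet's small swing door, beside the tray; the door may stand ajar and is to be left as it is.

How it is judged:
By the outcome, as a careful person would: the job done as asked, in the order asked, and still so for the second after the job is handed in, while the arm keeps its last pose, push and grip.
It also fails if it takes over 54 s, if anything falls off the work surface, if the arm or the gripper's body presses on something with over 40 N, if the wrist force passes 120 N, or if a joint passes its speed limit or range.

ROBOT

A 6-joint arm with a two-finger parallel gripper is mounted at the origin on the work surface. World frame = base frame: x ahead of the robot, y to its left, z up, the work surface at z = 0. Lengths are in m, angles in rad, forces in N, time in s.
With the tool pointing down it reaches from about 0.425 to 0.95 m from the base axis. Payload 14.7 kg.
Tool frame: the origin (TCP) lies midway between the tips of the shut fingers; the grasp point (between the pads) lies 19 mm behind it (robot.grip_point_offset is the x of the grasp point in the tool frame, in m); x points along the fingers, y is the direction in which the jaws open and shut, and the axes are right-handed (so a half turn about x gives the same grasp; the last joint's range is limited). The gripper opens to 85 mm and grips with 20 to 120 N. Pads are 22 mm wide; open, the fingers measure 114 mm over their backs; the gripper's body (76 mm by 85 mm) begins 54 mm behind the grasp point. The pads swing forward as they close: fully open they stand 13 mm farther back than shut.
Start: joints at [-1.242, 0.48, 1.596, -0, 1.065, -0.047], TCP at [0.239, -0.605, 0.231] pointing down, gripper open.
Joint ranges: [-2.75, 2.75], [-0.82, 2.05], [0.23, 2.67], [-1.56, 4.7], [0.09, 2.69], [-2.92, 2.92]. Speed limits (rad/s): [1.89, 1.89, 2.39, 3.01, 3.01, 3.01].

INTERFACE

Orientations are given as [roll, pitch, yaw] about the fixed x, y, z axes, in that order (R = Rz(yaw) Ry(pitch) Rx(roll)).
In Python, from rig import robot gives the robot as it stands.
- The arm moves only by the tool servo_tool, never from a script. Its argument "plan" is one flat list of numbers, 5 for each row, row after row: the finger opening in m, from 0 to 0.0854, then the shift along the tool's x, y, z in m, then the turn about the tool's x in degrees. A call has 1 to 5 rows; each row shifts and turns the commanded pose from where the row before left it, along the tool's axes as they then stand; what a row does not reach is not made up. A row lasts 1/10 s, in which the tool goes at most 50 mm and 8.59 degrees, less where a joint would pass 70% of its speed; a pose out of reach is approached as far as the arm can. A call with a gripper value outside its range is refused whole. The fingers move at their own pace and stop on an object; "force" is the grip in N (left out, the last holds). Time passes only in rows, so rows that do not move let the fingers close. It gives the time, the measured TCP pose, the force and the opening at its end, in the units of the state.
- robot.state(): the state, without advancing time (a new reading comes with each control period).
- robot.grab_frame(name): name is "scene" or "top"; returns (picture, depth): 384x512x3 uint8, red, green, blue; 384x512 float32, m along the optical axis (not along the pixel's ray), 0 where there is no reading.
- robot.calibration(name): a dict with "vfov" (degrees; the focal length in pixels is half the picture's height over the tangent of half this angle, whatever the lens; pixels are square), "cx", "cy" (the principal point, pixels), "world_to_cam" (4x4, takes a point from world to camera coordinates). Camera axes: x right, y up, looking along -z (the intrinsics and any distortion apply to the point x, -y, -z); pixel columns grow to the right and rows downward; lengths in m; the calibration is good to about 2 mm. A picture is of the moment at which its call begins. calibration takes no time and is no camera call.
- robot.sign_off(): hands the job in, once; it reports no verdict.
The state is a dict: "time_s": time; "qpos": joint angles; "joint_vel": joint speeds; "joint_efforts": joint torques, N m; "eef_pos": TCP position; "orientation": TCP orientation; "force": force on the tool from outside, world axes, zero at the start; "moment": the same for the moment, N m; "gripper_width": opening from 0.0 (shut) to 1.0 (fully open).
Only numpy, scipy, OpenCV 4.12 (cv2) and the standard library are available. Lean on these libraries where they do the work, as an engineer would, in place of code of your own. Each camera call takes 0.05 s, during which the arm holds its last target.

## Working session

There is one attempt and no reset: what is moved stays moved. The work goes in short steps, Python scripts to look and compute and a tool call to move; the robot and the scene stay as the last step left them, time stands still between calls to the robot, and variables do not carry over. Pictures are saved under pics/ and viewed, and the job is handed in when it is done.

Besides the shell and the picture viewer there is one more tool, called by a JSON object that holds its "api" and its "payload". servo_tool: Moves the arm, as the interface text tells. Its arguments: {"type":"object","properties":{"plan":{"type":"array","items":{"type":"number"}},"force":{"type":"number"}},"required":["plan"]}

```bash
ls; mkdir -p pics
python3 - <<'E'
from rig import robot
import cv2,numpy as np
print(robot.state())
for n in("scene","top"):
    c=robot.calibration(n);print(n,c)
    p,d=robot.grab_frame(n)
    cv2.imwrite(f"pics/{n}0.png",p[:,:,::-1]);np.savez(f"pics/{n}0.npz",p=p,d=d)
E
```

```text
pics
{'time_s': 0.0, 'qpos': array([-1.24162688e+00,  4.80834965e-01,  1.59687470e+00,  1.16859930e-05,
        1.06509597e+00, -4.66116875e-02]), 'joint_vel': array([ 1.46443479e-03,  1.62011806e-04, -6.08031071e-05,  7.50175863e-04,
        1.12540491e-03, -4.02475887e-04]), 'joint_efforts': array([-7.57915859e-05, -9.50653911e+01, -4.30186379e+01,  8.43962766e-05,
        1.28328684e-02, -5.04757554e-05]), 'eef_pos': array([ 0.23843187, -0.60424625,  0.23067005]), 'orientation': array([-1.62583041,  1.5695833 ,  1.89153772]), 'force': array([-0.63035709, -0.11627193,  0.1900591 ]), 'moment': array([-0.00581649, -0.02119457, -0.038176  ]), 'gripper_width': 0.9982519143634304}
scene {'vfov': 55.41284732065808, 'cx': 253.97695536657756, 'cy': 189.33892110653534, 'world_to_cam': array([[-0.60306319,  0.79761471,  0.01120571,  0.40058153],
       [-0.674229  , -0.51717996,  0.52720029,  0.3616715 ],
       [ 0.42629807,  0.31037988,  0.84966716, -1.41680898],
       [ 0.        ,  0.        ,  0.        ,  1.        ]])}
top {'vfov': 51.39228236006852, 'cx': 257.9643700541835, 'cy': 190.77198093592017, 'world_to_cam': array([[ 0.01186288, -0.9996444 ,  0.02388208, -0.03043736],
       [ 0.99688405,  0.01368605,  0.07768452, -0.63605011],
       [-0.07798375,  0.0228861 ,  0.99669191, -1.04048084],
       [ 0.        ,  0.        ,  0.        ,  1.        ]])}
```

Run:
```python
import cv2
for n in("scene","top"):
    p=cv2.imread(f"pics/{n}0.png");cv2.imwrite(f"pics/{n}0b.png",cv2.resize(p,(800,600),interpolation=cv2.INTER_CUBIC))
```

```text
(no output)
```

View pics/scene0b.png

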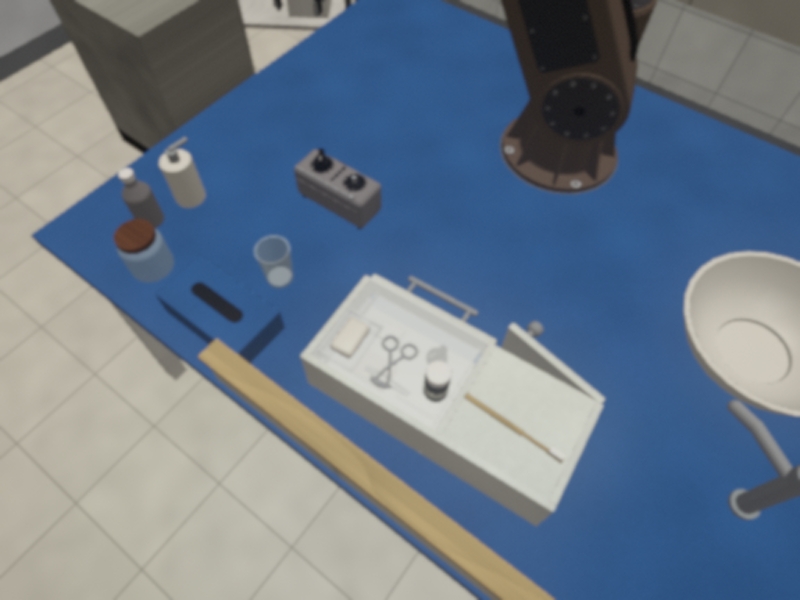

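View pics/top0b.png

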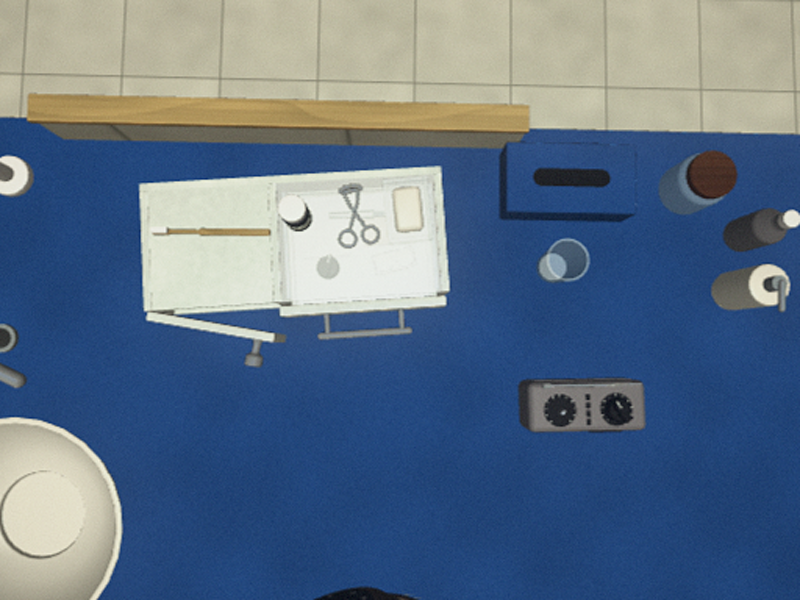

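The top view shows: handle bar from about (205,215) to (263,211) in native pixels, knob (greyed under the shelf) near (210,171), bare shaft near (359,262), and fitted knob near (395,261). The door stands ajar left of the handle. Next I'll magnify and measure.

```bash
cat > h.py <<'E'
import numpy as np,cv2
from rig import robot
def K(c): 
    f=192/np.tan(np.radians(c["vfov"]/2)); return f,c["cx"],c["cy"]
def ray(n,u,v,z):
    c=robot.calibration(n);f,cx,cy=K(c);T=c["world_to_cam"];R=T[:3,:3];o=-R.T@T[:3,3]
    d=R.T@np.array([(u-cx)/f,-(v-cy)/f,-1]);return o+d*(z-o[2])/d[2]
def proj(n,P):
    c=robot.calibration(n);f,cx,cy=K(c);T=c["world_to_cam"];q=T[:3,:3]@P+T[:3,3]
    return np.array([cx+f*q[0]/-q[2],cy-f*q[1]/-q[2]])
def snap(n,name):
    p,d=robot.grab_frame(n);np.savez(f"pics/{name}.npz",p=p,d=d);return p,d
def crop(p,x0,y0,x1,y1,name):
    s=min(800/(x1-x0),600/(y1-y0));s=int(s)
    cv2.imwrite(f"pics/{name}.png",cv2.resize(p[y0:y1,x0:x1,::-1],None,fx=s,fy=s,interpolation=cv2.INTER_CUBIC));print(name,s)
E
python3 - <<'E'
from h import *
p=np.load("pics/top0.npz")["p"]
crop(p,325,235,425,285,"radio0");crop(p,170,100,300,230,"cab0")
for e,z in(((205,215),.088),((263,211),.088),((358.5,262.5),.108),((358.5,262.5),.092),((395,261),.115)):print(e,ray("top",*e,z))
E
```

```text
radio0 8
cab0 4
(205, 215) [0.56908208 0.11047842 0.088     ]
(263, 211) [ 0.58085349 -0.03406286  0.088     ]
(358.5, 262.5) [ 0.45754857 -0.26809906  0.108     ]
(358.5, 262.5) [ 0.45598415 -0.27251404  0.092     ]
(395, 261) [ 0.46268619 -0.35548716  0.115     ]
```

View pics/radio0.png

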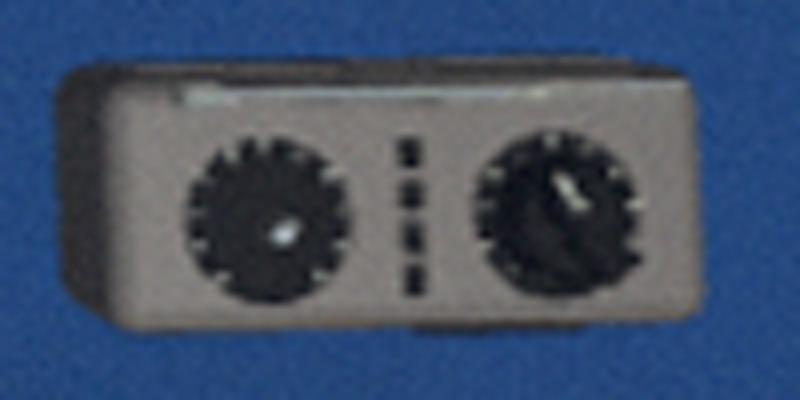

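View pics/cab0.png

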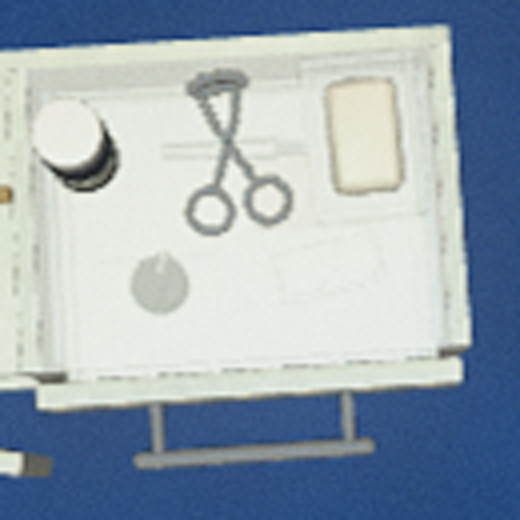

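Run:
```python
from h import *
A={}
for n in("top","scene"):
    fs=[robot.grab_frame(n) for _ in range(8 if n=="top" else 4)]
    m=np.mean([f[0].astype(float) for f in fs],0); ds=np.array([f[1] for f in fs]);d=np.median(ds,0)
    np.savez(f"pics/{n}A.npz",p=m.clip(0,255).astype(np.uint8),m=m,d=d)
    A[n]=m.clip(0,255).astype(np.uint8)
crop(A["top"],345,248,375,278,"shA");crop(A["top"],195,155,225,185,"knA");crop(A["top"],140,185,220,245,"doorA");crop(A["scene"],180,90,250,145,"radS");crop(A["scene"],190,170,400,330,"cabS")
c=ray("top",358.5,262.5,.092);c[2]=.108;print(proj("top",c))
# flat: edges of the radio
```

```text
shA 20
knA 20
doorA 10
radS 10
cabS 3
[360.30141197 263.16475682]
```

View pics/shA.png

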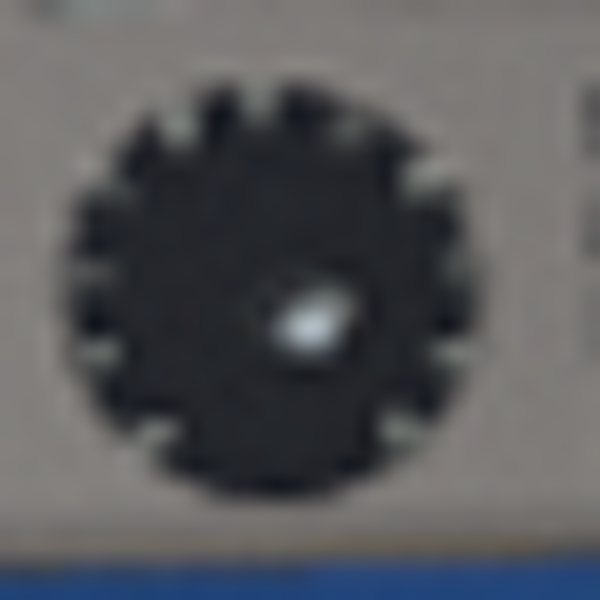

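View pics/knA.png

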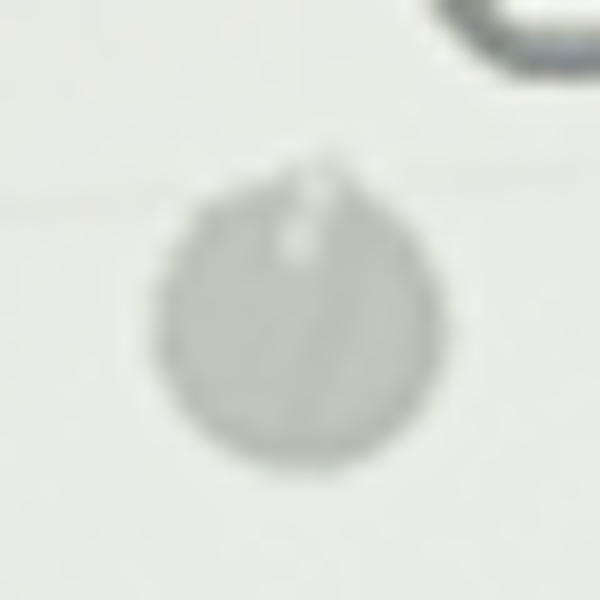

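View pics/doorA.png

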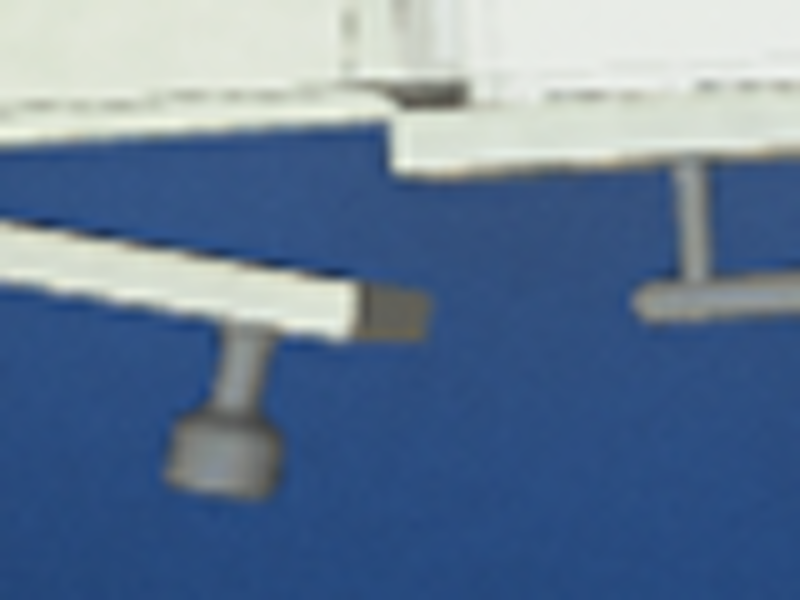

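View pics/radS.png

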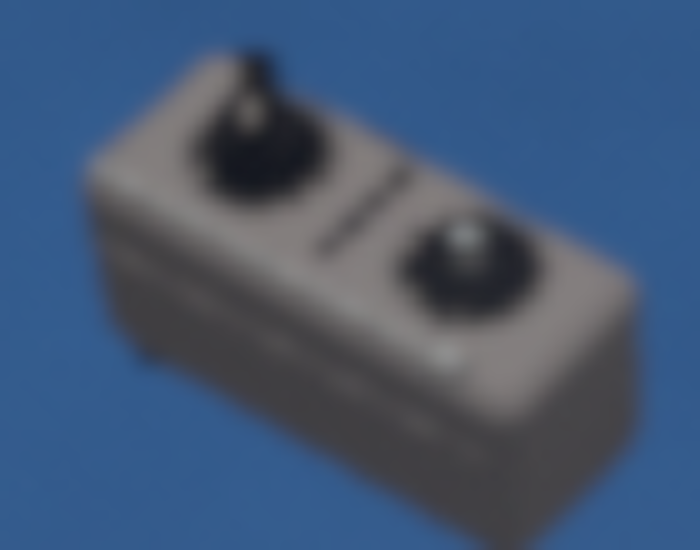

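View pics/cabS.png

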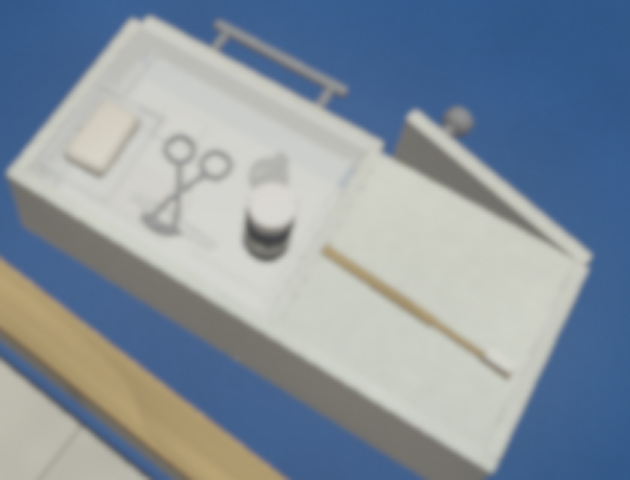

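Run:
```python
from h import *
m=np.load("pics/topA.npz")["m"];g=m.mean(2)
print(np.round(g[258:270,352:370]).astype(int))
# dial disc: dark mask + convex hull ellipse
sub=(g[245:282,340:380]<85).astype(np.uint8)
cs,_=cv2.findContours(sub,0,1);c=max(cs,key=cv2.contourArea);h=cv2.convexHull(c);e=cv2.fitEllipse(h);print("dial",e[0][0]+340,e[0][1]+245,e)
u,v=e[0][0]+340,e[0][1]+245
c=ray("top",u,v,.092);print("c",c);c[2]=.108;print("axis tip px",proj("top",c))
yy,xx=np.mgrid[258:270,353:368];w=np.clip(g[258:270,353:368]-45,0,None);
r=np.hypot(xx-360.6,yy-264)<5;w=w*r
mx,my=(w*xx).sum()/w.sum(),(w*yy).sum()/w.sum();C=np.cov(np.stack([xx.ravel(),yy.ravel()]),aweights=w.ravel())
print(mx,my,C,np.linalg.eigh(C))
# door
print("door top",ray("top",175.8,216,.118),"bot",ray("top",183,219,.0),ray("top",183,219,.02),"panel left",ray("top",179.2,202,.102))
for a in((179.2,202),(285,194)):print(ray("top",*a,.102))
```

```text
[[ 39  39  39  41  39  39  41  41  40  40  38  41  38  46  42  56 105 125]
 [ 40  40  40  39  39  40  40  40  39  39  39  40  38  39  37  40  96 126]
 [ 39  39  40  40  41  39  39  38  38  39  40  40  38  39  38  59  94 119]
 [ 41  41  41  40  40  39  41  45  46  39  34  38  39  38  38  67  83 108]
 [ 40  40  39  40  39  42  49  49  72  82  57  36  38  37  37  45  66 107]
 [ 41  40  41  40  42  47  45  96 137 133  84  36  38  41  38  36  60 108]
 [ 40  39  39  40  40  46  68 137 186 143  51  36  38  38  37  33  71 113]
 [ 39  41  40  39  40  41  48  78 101  74  34  38  40  38  62 105 114 115]
 [ 41  40  40  40  40  40  38  36  36  38  37  38  39  37  46  71 105 123]
 [ 38  40  40  40  37  40  40  38  39  37  40  38  36  36  34  67 111 126]
 [ 37  36  38  40  40  39  41  40  41  40  40  36  62  55  39  93 125 123]
 [108  90  39  40  40  41  40  40  40  39  39  35 100 102  95 120 127 123]]
dial 358.05002212524414 262.1574287414551 ((18.05002212524414, 17.157428741455078), (20.205602645874023, 20.574243545532227), 16.421329498291016)
c [ 0.45681488 -0.27139652  0.092     ]
axis tip px [359.84399934 262.81655386]
360.1427507817541 263.6142850052117 [[ 1.03578094 -0.21942954]
 [-0.21942954  0.80960327]] EighResult(eigenvalues=array([0.67583505, 1.16954916]), eigenvectors=array([[-0.52052154, -0.85384854],
       [-0.85384854,  0.52052154]]))
door top [0.56533674 0.17742815 0.118     ] bot [0.55893829 0.1791544  0.        ] [0.55883436 0.1758971  0.02      ] panel left [0.60000585 0.1729527  0.102     ]
[0.60000585 0.1729527  0.102     ]
[ 0.62326388 -0.08767851  0.102     ]
```

```bash
cat >> h.py <<'E'
from scipy.spatial.transform import Rotation as Rn
def pose():
    s=robot.state();return s,np.array(s["eef_pos"]),Rn.from_euler('xyz',s["orientation"]).as_matrix()
def goto(target,ydir=None):
    s,p,R=pose()
    t=R.T@(np.array(target)-p)
    print("t",round(s["time_s"],2),"pos",p.round(4),"toolx",R[:,0].round(4),"tooly",R[:,1].round(3),"yaw(y)",np.degrees(np.arctan2(R[1,1],R[0,1])).round(2),"q6",s["qpos"][5].round(3),"F",s["force"].round(2),"w",round(s["gripper_width"]*85.4,1))
    print("shift mm",(t*1e3).round(2))
    if ydir is not None:
        a=np.radians(ydir);d=R.T@[np.cos(a),np.sin(a),0];ang=np.degrees(np.arctan2(d[2],d[1]));print("turn",ang.round(2),"or",((ang+360)%360-180 if True else 0).round(2))
E
python3 - <<'E'
from h import *
h1=ray("top",205,215,.088);h2=ray("top",263,211,.088)
# refine bar ends by mask
m=np.load("pics/topA.npz")["m"];
r,g,b=m[...,0],m[...,1],m[...,2]
blue=(b>r+40)
sub=(~blue)[205:225,195:275].astype(np.uint8)
n,l,st,ce=cv2.connectedComponentsWithStats(sub)
for row in range(200,220):print(row,''.join('#' if not blue[row,x] else '.' for x in range(196,272)))
goto([.575,.038,.15],5)
goto([.575,.038,.15],-175)
E
```

```text
200 ##############################.............................####.............
201 #################..........................................####.............
202 ##.........####............................................####.............
203 ...........####............................................####.............
204 ............###............................................####.............
205 ...........####............................................####.............
206 ............###............................................####.............
207 ............###.............................................###.............
208 ............###.............................................###.............
209 ............###............................................########.........
210 ............###...............................######################........
211 ............###................#####################################........
212 ............########################################################........
213 ........###################################
[... 209 characters left out ...]
################...................................................
217 .........#..................................................................
218 ............................................................................
219 ............................................................................
t 0.7 pos [ 0.2386 -0.6046  0.2313] toolx [ 0. -0. -1.] tooly [ 0.367 -0.93   0.   ] yaw(y) -68.47 q6 -0.047 F [ 0.22  0.78 -0.06] w 85.4
shift mm [  81.3  -474.31 -548.81]
turn -73.47 or 106.53
t 0.7 pos [ 0.2386 -0.6046  0.2313] toolx [ 0. -0. -1.] tooly [ 0.367 -0.93   0.   ] yaw(y) -68.47 q6 -0.047 F [ 0.22  0.78 -0.06] w 85.4
shift mm [  81.3  -474.31 -548.81]
turn 106.53 or -73.47
```

{"api": "servo_tool", "payload": {"plan": [0.028,0,0,0,-8.4,0.028,0,0,0,-8.4,0.028,0,0,0,-8.4,0.028,0,0,0,-8.4,0.028,0,0,0,-8.4]}}

```text
time_s: 1.2
eef_pos: [0.2386, -0.6046, 0.2313]
orientation: [0.478, 1.571, -1.549]
force: [0.2, 0.6, 0.0]
gripper_width: 0.327
```

{"api": "servo_tool", "payload": {"plan": [0.028,0,0,0,-8.4,0.028,0,0,0,-8.4,0.028,0,0,0,-8.4,0.028,0,0,0,-6.3,0.028,0,0,0,0]}}

```text
time_s: 1.7
eef_pos: [0.2386, -0.6046, 0.2313]
orientation: [-0.133, 1.571, -1.614]
force: [-0.6, 0.2, -0.4]
gripper_width: 0.326
```

Run:
```python
from h import *
print(ray("top",233.5,212.6,.088))
goto([.575,.038,.15],5)
```

```text
[0.57593765 0.039625   0.088     ]
t 1.7 pos [ 0.2386 -0.6046  0.2313] toolx [-0.e+00 -1.e-04 -1.e+00] tooly [ 0.996  0.09  -0.   ] yaw(y) 5.15 q6 -1.331 F [-0.61  0.22 -0.45] w 27.9
shift mm [  81.3   392.75 -609.86]
turn 0.15 or -179.85
```

{"api": "servo_tool", "payload": {"plan": [0.028,0,0.0246,-0.0382,0,0.028,0,0.0246,-0.0382,0,0.028,0,0.0246,-0.0382,0,0.028,0,0.0246,-0.0382,0,0.028,0,0.0246,-0.0382,0]}}

```text
time_s: 2.2
eef_pos: [0.3449, -0.402, 0.2314]
orientation: [0.746, 1.57, -0.741]
force: [1.4, -1.4, -0.3]
gripper_width: 0.326
```

{"api": "servo_tool", "payload": {"plan": [0.028,0,0.0246,-0.0382,0,0.028,0,0.0246,-0.0382,0,0.028,0,0.0246,-0.0382,0,0.028,0,0.0246,-0.0382,0,0.028,0,0.0246,-0.0382,0]}}

```text
time_s: 2.7
eef_pos: [0.4508, -0.2009, 0.2316]
orientation: [0.992, 1.57, -0.496]
force: [0.5, -1.0, 0.3]
gripper_width: 0.326
```

{"api": "servo_tool", "payload": {"plan": [0.028,0,0.0246,-0.0382,0,0.028,0,0.0246,-0.0382,0,0.028,0,0.0246,-0.0382,0,0.028,0,0.0246,-0.0382,0,0.028,0,0.0246,-0.0382,0]}}

```text
time_s: 3.2
eef_pos: [0.5566, 0.0005, 0.2315]
orientation: [1.382, 1.57, -0.105]
force: [0.2, -1.5, 0.2]
gripper_width: 0.326
```

Run:
```python
from h import *
goto([.5755,.039,.13],5)
```

```text
t 3.2 pos [5.566e-01 5.000e-04 2.315e-01] toolx [ 4.e-04 -0.e+00 -1.e+00] tooly [0.996 0.084 0.   ] yaw(y) 4.81 q6 -0.137 F [ 0.23 -1.53  0.16] w 27.8
shift mm [101.52  22.04 -36.84]
turn -0.19 or 179.81
```

{"api": "servo_tool", "payload": {"plan": [0.028,0.03,0.0225,-0.0372,0,0.028,0.04,0,0,0,0.028,0.03,0,0,0,0.028,0,0,0,0,0.028,0,0,0,0]}}

```text
time_s: 3.7
eef_pos: [0.5741, 0.0354, 0.1333]
orientation: [-1.656, 1.57, -3.141]
force: [-0.3, -0.7, 0.4]
gripper_width: 0.326
```

Run:
```python
from h import *
goto([.5755,.039,.072],5)
p,d=snap("top","t1");crop(p,170,130,300,230,"t1");p,d=snap("scene","s1");crop(p,200,150,330,250,"s1")
```

```text
t 3.7 pos [0.5741 0.0354 0.1333] toolx [-7.e-04 -0.e+00 -1.e+00] tooly [ 0.996  0.085 -0.001] yaw(y) 4.9 q6 -0.077 F [-0.28 -0.65  0.42] w 27.9
shift mm [61.34  1.79 -3.48]
turn -0.1 or 179.9
t1 6
s1 6
```

View pics/t1.png

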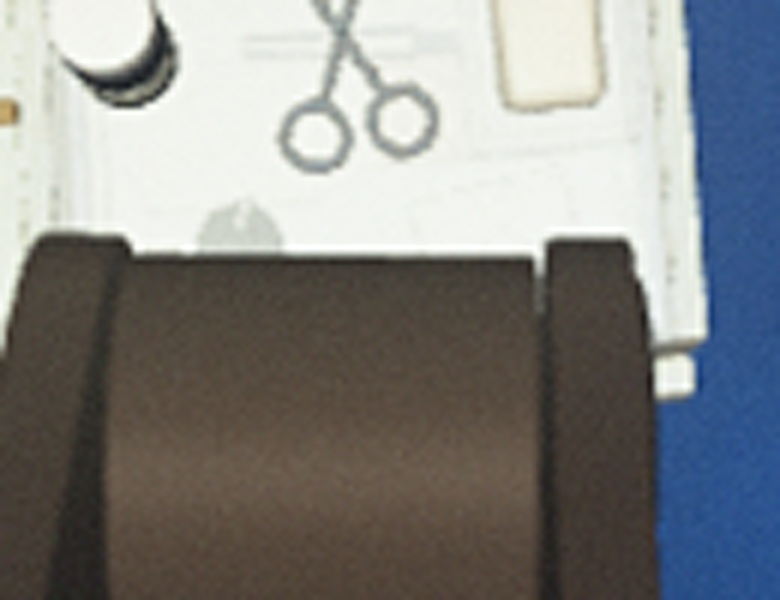

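View pics/s1.png

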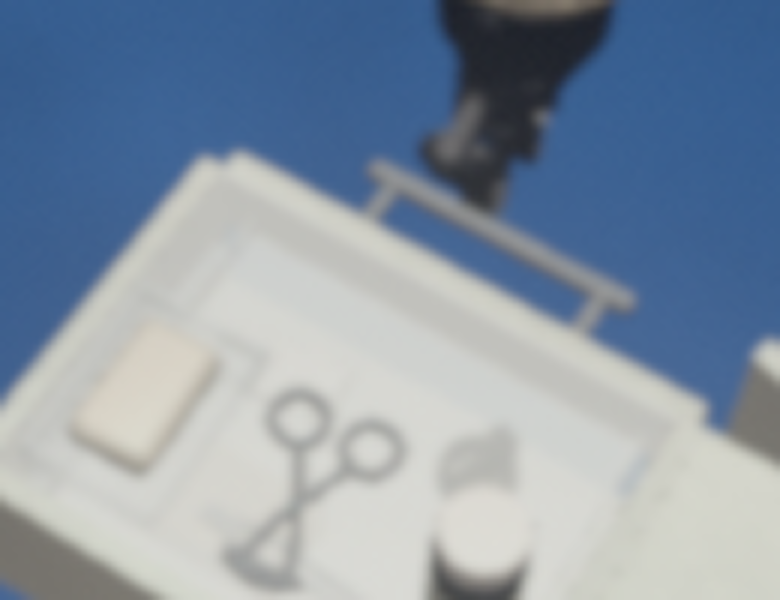

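{"api": "servo_tool", "payload": {"plan": [0.028,0.015,0.0015,-0.003,0,0.028,0.015,0,0,0,0.028,0.0,0,0,0,0.028,0.015,0,0,0,0.028,0.012,0,0,0]}}

```text
time_s: 4.3
eef_pos: [0.5759, 0.0385, 0.0762]
orientation: [1.503, 1.569, 0.02]
force: [0.5, -0.2, 0.3]
gripper_width: 0.325
```

{"api": "servo_tool", "payload": {"plan": [0.0,0,0,0,0,0.0,0,0,0,0,0.0,0,0,0,0,0.0,0,0,0,0], "force": 25}}

```text
time_s: 4.7
eef_pos: [0.5748, 0.0386, 0.0756]
orientation: [-1.644, 1.57, -3.127]
force: [1.0, -1.1, -20.5]
gripper_width: 0.114
```

Run:
```python
from h import *
goto([.5755,.039,.072],5)
```

```text
t 4.7 pos [0.5748 0.0386 0.0756] toolx [-0.001 -0.    -1.   ] tooly [ 0.996  0.088 -0.001] yaw(y) 5.03 q6 -0.073 F [  1.01  -1.09 -20.53] w 9.7
shift mm [ 3.62  0.75 -0.36]
turn 0.03 or -179.97
```

{"api": "servo_tool", "payload": {"plan": [0.0,0,-0.015,0,0,0.0,0,-0.025,0,0,0.0,0,-0.025,0,0,0.0,0,-0.025,0,0,0.0,0,-0.025,0,0]}}

```text
time_s: 5.2
eef_pos: [0.4594, 0.0291, 0.0757]
orientation: [-2.569, 1.57, 2.23]
force: [1.9, 13.5, -29.9]
gripper_width: 0.116
```

{"api": "servo_tool", "payload": {"plan": [0.0,0,-0.006,0,0,0.0,0,-0.003,0,0,0.0,0,0,0,0]}}

```text
time_s: 5.5
eef_pos: [0.45, 0.0284, 0.0756]
orientation: [-1.948, 1.568, 2.852]
force: [-2.6, 12.6, -25.4]
gripper_width: 0.116
```

Run:
```python
from h import *
goto([.5748-.13*.9962,.0386-.13*.0875,.0756],5)
```

```text
t 5.5 pos [0.45   0.0284 0.0756] toolx [-2.5e-03  7.0e-04 -1.0e+00] tooly [ 0.996  0.087 -0.002] yaw(y) 5.01 q6 -0.094 F [ -2.64  12.59 -25.44] w 9.9
shift mm [ 0.06 -4.79  0.73]
turn 0.01 or -179.99
```

{"api": "servo_tool", "payload": {"plan": [0.0,0,-0.002,-0.0007,0,0.0,0,-0.002,0,0,0.0,0,0,0,0]}}

```text
time_s: 5.8
eef_pos: [0.4494, 0.0283, 0.0761]
orientation: [1.563, 1.568, 0.08]
force: [9.3, 5.0, -30.5]
gripper_width: 0.117
```

{"api": "servo_tool", "payload": {"plan": [0.0,0,-0.002,0,0,0.0,0,0,0,0]}}

```text
time_s: 6.0
eef_pos: [0.4494, 0.0281, 0.0766]
orientation: [1.528, 1.564, 0.044]
force: [14.3, 4.7, -30.6]
gripper_width: 0.111
```

Run:
```python
from h import *
goto([.45,.0284,.0756],5);print(robot.state()["qpos"])
p,d=snap("top","t2");cv2.imwrite("pics/t2.png",cv2.resize(p[:,:,::-1],(800,600)));p,d=snap("scene","s2");crop(p,150,110,410,300,"s2")
```

```text
t 6.0 pos [0.4494 0.0281 0.0766] toolx [ 6.7e-03  3.0e-04 -1.0e+00] tooly [0.996 0.087 0.007] yaw(y) 5.02 q6 -0.093 F [ 14.29   4.69 -30.57] w 9.5
shift mm [ 0.96  0.64 -0.2 ]
turn 0.02 or -179.98
[-5.07921212e-03  4.53989699e-01  2.18680618e+00  6.98932292e-04
  4.94113322e-01 -9.32351498e-02]
s2 3
```

View pics/t2.png

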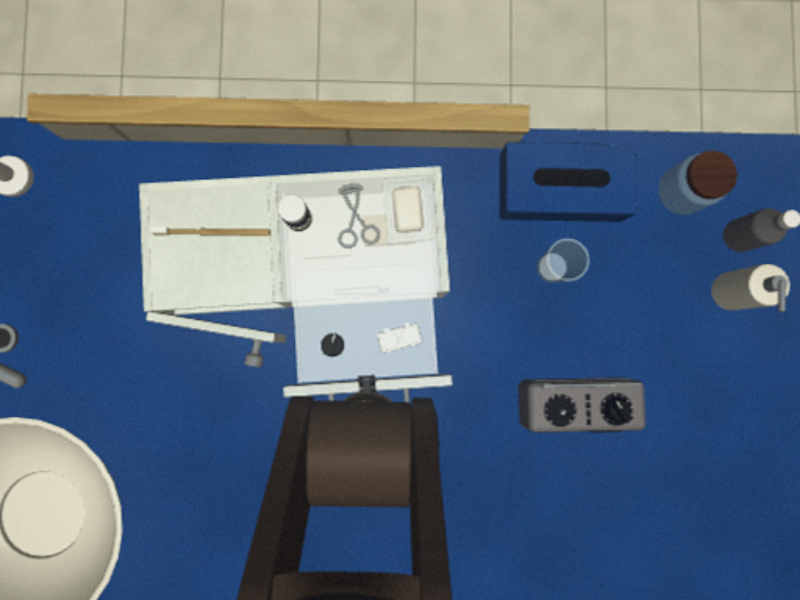

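View pics/s2.png

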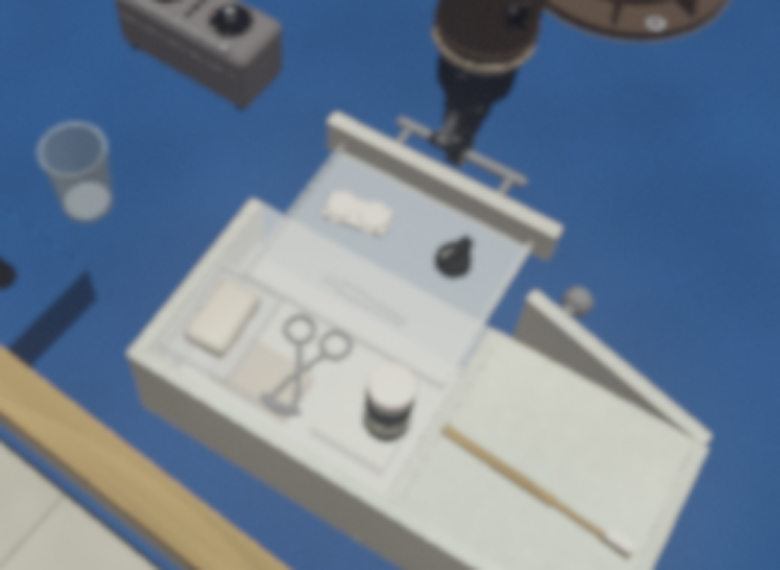

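Run:
```python
from h import *
b=np.load("pics/t2.npz")["p"].astype(float);a=np.load("pics/topA.npz")["m"]
for im,r0,r1 in((a,180,215),(b,230,265)):
    blue=im[...,2]>im[...,0]+40
    # lower edge of panel by columns, avoiding posts/arm
    for x in (182,186,190,194,276,279,282):
        col=[y for y in range(r0,r1) if not blue[y,x]]
        # subpixel: last nonblue, first crossing of red channel
        y=max(col) if col else None
        if y is None: continue
        R=im[:,x,0]; y0=[k for k in range(r0,r1) if R[k]>150]; k=max(y0); t=(R[k]-120)/(R[k]-R[k+1]) if R[k]!=R[k+1] else 0
        P=ray("top",x,k+t,.102);print(x,round(k+t,2),P.round(4), "cab-x",(P[:2]@[.9965,.0837]).round(4))
```

```text
182 202.3 [0.5994 0.1661 0.102 ] cab-x 0.6112
186 202.29 [0.5995 0.1563 0.102 ] cab-x 0.6105
190 201.8 [0.6008 0.1465 0.102 ] cab-x 0.611
194 201.29 [0.6022 0.1367 0.102 ] cab-x 0.6116
276 196.36 [ 0.6171 -0.0654  0.102 ] cab-x 0.6095
279 196.0 [ 0.6181 -0.0728  0.102 ] cab-x 0.6098
282 195.65 [ 0.6191 -0.0803  0.102 ] cab-x 0.6102
182 253.51 [0.4745 0.1628 0.102 ] cab-x 0.4865
186 253.34 [0.475  0.1531 0.102 ] cab-x 0.4862
190 252.95 [0.4761 0.1434 0.102 ] cab-x 0.4864
194 252.96 [0.4761 0.1337 0.102 ] cab-x 0.4857
276 247.01 [ 0.4926 -0.0664  0.102 ] cab-x 0.4853
279 246.92 [ 0.4929 -0.0738  0.102 ] cab-x 0.485
282 246.96 [ 0.4929 -0.0812  0.102 ] cab-x 0.4844
```

{"api": "servo_tool", "payload": {"plan": [0.0,0,-0.003,0,0,0.0,0,0,0,0,0.0,0,-0.003,0,0,0.0,0,0,0,0]}}

```text
time_s: 6.5
eef_pos: [0.4492, 0.0276, 0.0779]
orientation: [1.499, 1.554, 0.015]
force: [35.6, 6.7, -30.2]
gripper_width: 0.115
```

Run:
```python
from h import *
goto([.45,.0284,.0756],5)
```

```text
t 6.5 pos [0.4492 0.0276 0.0779] toolx [ 1.720e-02  3.000e-04 -9.999e-01] tooly [0.996 0.087 0.017] yaw(y) 5.01 q6 -0.095 F [ 35.63   6.7  -30.17] w 9.9
shift mm [ 2.28  0.8  -0.73]
turn 0.01 or -179.99
```

{"api": "servo_tool", "payload": {"plan": [0.0,0,0.004,0,0,0.0,0,0.003,0,0,0.0,0,0,0,0]}}

```text
time_s: 6.8
eef_pos: [0.4495, 0.0278, 0.0775]
orientation: [1.427, 1.566, -0.056]
force: [3.4, -4.9, 11.4]
gripper_width: 0.113
```

{"api": "servo_tool", "payload": {"plan": [0.025,0,0,0,0,0.025,0,0,0,0,0.025,0,0,0,0]}}

```text
time_s: 7.1
eef_pos: [0.4469, 0.028, 0.0762]
orientation: [1.524, 1.57, 0.041]
force: [-0.7, -0.5, -0.7]
gripper_width: 0.29
```

Run:
```python
from h import *
goto([.4495,.0278,.16],5)
```

```text
t 7.1 pos [0.4469 0.028  0.0762] toolx [ 6.e-04  0.e+00 -1.e+00] tooly [0.996 0.088 0.001] yaw(y) 5.03 q6 -0.093 F [-0.67 -0.45 -0.67] w 24.7
shift mm [-83.75   2.63   0.43]
turn 0.03 or -179.97
```

{"api": "servo_tool", "payload": {"plan": [0.025,-0.01,0.0025,0,0,0.025,-0.035,0,0,0,0.025,-0.045,0,0,0,0.025,-0.02,0,0,0]}}

```text
time_s: 7.5
eef_pos: [0.4504, 0.0283, 0.1897]
orientation: [1.491, 1.567, 0.008]
force: [-0.4, -0.1, -0.5]
gripper_width: 0.296
```

Run:
```python
from h import *
goto([.4495,.0278,.18],5)
ps=[snap("top","t3") for _ in range(3)];m=np.mean([p[0].astype(float) for p in ps],0);p=m.astype(np.uint8);np.savez("pics/t3m.npz",m=m)
crop(p,170,180,300,270,"t3");crop(p,195,203,230,233,"t3k")
```

```text
t 7.5 pos [0.4504 0.0283 0.1897] toolx [ 0.0036  0.     -1.    ] tooly [0.996 0.088 0.004] yaw(y) 5.04 q6 -0.093 F [-0.37 -0.15 -0.52] w 25.3
shift mm [ 9.68 -0.95  0.38]
turn 0.04 or -179.96
t3 6
t3k 20
```

View pics/t3.png

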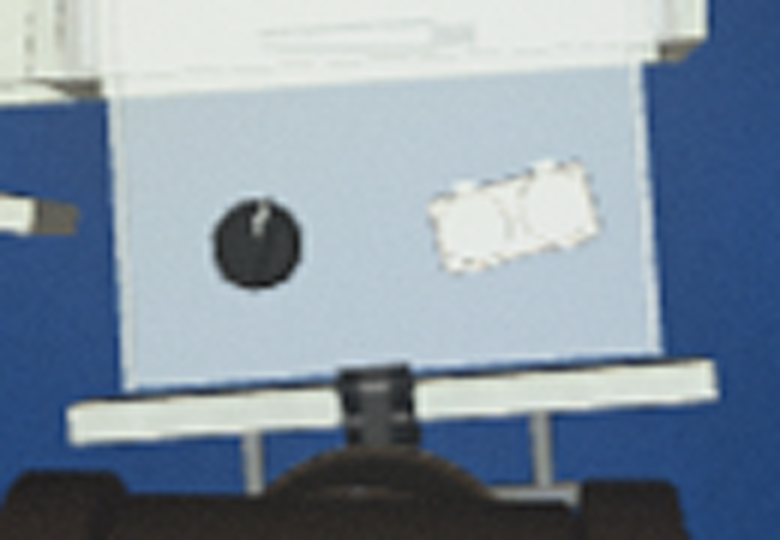

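View pics/t3k.png

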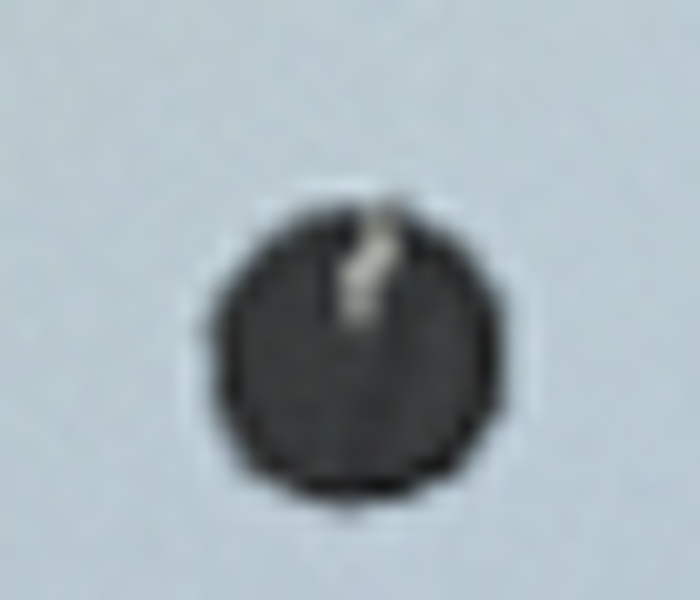

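Run:
```python
from h import *
def knob(m,x0,y0,x1,y1,zs,zt,thr):
    g=m.mean(2)[y0:y1,x0:x1]
    big=cv2.resize(g,None,fx=8,fy=8,interpolation=cv2.INTER_CUBIC)
    k=(big<thr).astype(np.uint8);cs,_=cv2.findContours(k,0,1);c=max(cs,key=cv2.contourArea)
    e=cv2.fitEllipse(cv2.convexHull(c));cx=(e[0][0]+.5)/8-.5+x0;cy=(e[0][1]+.5)/8-.5+y0
    C=ray("top",cx,cy,zs);print("centre px",cx,cy,"axes",np.array(e[1])/8,C)
    # white line inside
    mask=np.zeros_like(k);cv2.drawContours(mask,[cv2.convexHull(c)],-1,1,-1)
    yy,xx=np.mgrid[0:big.shape[0],0:big.shape[1]]
    rr=np.hypot(xx-e[0][0],yy-e[0][1])<7.6*8
    w=np.clip(big-85,0,None)*rr*(mask>0)
    n,l,st,ce=cv2.connectedComponentsWithStats((w>15).astype(np.uint8))
    i=max(range(1,n),key=lambda i:w[l==i].sum());w=w*(l==i)
    ys,xs=np.nonzero(w);pts=np.c_[(xs+.5)/8-.5+x0,(ys+.5)/8-.5+y0]
    W=np.array([ray("top",*q,zt)[:2] for q in pts[::3]]);ww=w[ys,xs][::3]
    mu=np.average(W,0,ww);v=np.linalg.eigh(np.cov(W.T,aweights=ww))[1][:,1]
    v*=np.sign(v@(mu-C[:2]));print("line mean",mu,"dir yaw",np.degrees(np.arctan2(v[1],v[0])),"len",np.ptp((W-mu)@v),"from centre yaw",np.degrees(np.arctan2(*(mu-C[:2])[::-1])))
m=np.load("pics/t3m.npz")["m"];print(m.mean(2)[203:233:3,200:230:2].round().astype(int))
knob(m,197,203,230,235,.083,.099,115)
m0=np.load("pics/topA.npz")["m"]
print("fitted");knob(m0,383,250,408,274,.107,.123,70)
```

```text
[[198 199 199 198 199 202 199 198 202 201 200 200 201 200 201]
 [199 198 199 198 199 202 200 199 202 199 200 201 200 200 199]
 [199 200 201 201 199 201 200 199 201 199 199 201 199 200 200]
 [198 197 199 199 201 206 208 188 204 200 200 199 200 198 200]
 [199 200 199 206  75  51  69 141  43 139 202 199 199 200 200]
 [198 198 204  60  57  58 120  54  56  50 162 199 200 199 199]
 [198 197 206  47  58  59  61  53  60  54 157 200 199 199 200]
 [198 200 204 103  56  57  56  55  58  39 198 200 199 199 199]
 [200 197 198 197 164  53  43  33 148 195 200 199 198 197 198]
 [197 196 200 200 198 203 201 202 200 201 199 198 200 198 197]]
centre px 212.42317390441895 220.42987060546875 axes [14.77113724 15.13008022] [0.55581982 0.09219    0.083     ]
line mean [0.56390742 0.09021188] dir yaw -4.7822479968180325 len 0.03647281859126901 from centre yaw -13.743973907312972
fitted
centre px 394.39495754241943 261.68735218048096 axes [20.16320992 22.01481247] [ 0.46025924 -0.35690925  0.107     ]
line mean [ 0.4693308  -0.35447963] dir yaw 36.680000166867615 len 0.011591698197320626 from centre yaw 14.993548871436493
```

Run:
```python
from h import *
m=np.load("pics/t3m.npz")["m"];g=m.mean(2)
P=[]
for y in range(214,220):
    xs=np.arange(207,220);w=np.clip(g[y,xs]-65,0,None);
    k=xs[np.argmax(w)] if y>213 else 0
    s=(abs(xs-k)<=2);x=(w*xs*s).sum()/(w*s).sum();print(y,x,w.max().round());P.append(ray("top",x,y,.099)[:2])
P=np.array(P);print(P.round(4))
a=np.array(P[:5]);v=np.linalg.svd(a-a.mean(0))[2][0];v*=np.sign(v[0]);print(np.degrees(np.arctan2(v[1],v[0])))
goto([.556,.092,.18],-106)
```

```text
214 218.14823008849558 138.0
215 218.63222222222223 126.0
216 218.91503906250003 104.0
217 212.48526863084922 66.0
218 212.46378378378378 55.0
219 212.4708994708995 11.0
[[0.5718 0.077 ]
 [0.5693 0.0758]
 [0.5669 0.075 ]
 [0.5642 0.0908]
 [0.5618 0.0908]
 [0.5593 0.0907]]
-66.65438410183003
t 7.65 pos [0.4502 0.0282 0.1877] toolx [ 0.0035  0.     -1.    ] tooly [0.996 0.088 0.003] yaw(y) 5.04 q6 -0.092 F [ 0.33 -0.98 -0.56] w 25.3
shift mm [  8.1  110.96 -54.22]
turn 111.04 or -68.96
```

{"api": "servo_tool", "payload": {"plan": [0.03,0,0.037,-0.018,0,0.03,0,0.037,-0.018,0,0.03,0,0.0362,-0.0182,0,0.03,0,0,0,8.5,0.03,0,0,0,8.5]}}

```text
time_s: 8.15
eef_pos: [0.5542, 0.0925, 0.1844]
orientation: [-1.255, 1.569, -3.039]
force: [-1.0, -0.3, -0.3]
gripper_width: 0.35
```

{"api": "servo_tool", "payload": {"plan": [0.03,0,0,0,8.5,0.03,0,0,0,8.5,0.03,0,0,0,8.5,0.03,0,0,0,8.5,0.03,0,0,0,8.5]}}

```text
time_s: 8.65
eef_pos: [0.5535, 0.0918, 0.1848]
orientation: [-0.52, 1.569, -3.048]
force: [0.2, 0.1, -0.3]
gripper_width: 0.349
```

{"api": "servo_tool", "payload": {"plan": [0.03,0,0,0,8.5,0.03,0,0,0,8.5,0.03,0,0,0,8.5,0.03,0,0,0,8.5,0.03,0,0,0,8.5]}}

```text
time_s: 9.15
eef_pos: [0.5535, 0.0918, 0.1848]
orientation: [0.23, 1.569, -3.039]
force: [-0.9, 0.4, -0.6]
gripper_width: 0.348
```

{"api": "servo_tool", "payload": {"plan": [0.03,0,0,0,8.5,0.03,0,0,0,0]}}

```text
time_s: 9.35
eef_pos: [0.5536, 0.0918, 0.1849]
orientation: [0.369, 1.569, -3.046]
force: [-0.2, 0.2, -0.5]
gripper_width: 0.345
```

Run:
```python
from h import *
goto([.555,.092,.0848],-106)
p,d=snap("scene","s3");crop(p,240,140,350,230,"s3")
```

```text
t 9.35 pos [0.5536 0.0918 0.1849] toolx [-1.9e-03 -2.0e-04 -1.0e+00] tooly [-0.27  -0.963  0.001] yaw(y) -105.64 q6 1.954 F [-0.16  0.17 -0.54] w 29.4
shift mm [100.1   -0.65  -1.52]
turn 0.36 or -179.64
s3 6
```

View pics/s3.png

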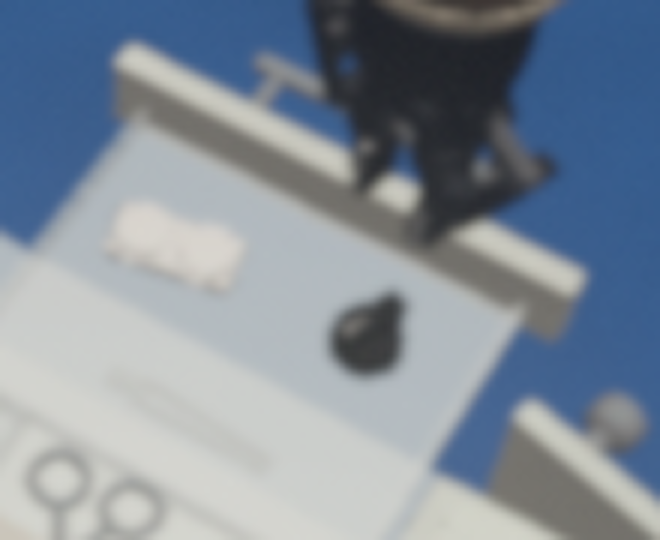

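{"api": "servo_tool", "payload": {"plan": [0.03,0.025,-0.0006,-0.0015,0.4,0.03,0.035,0,0,0,0.03,0.015,0,0,0,0.03,0.005,0,0,0,0.03,0,0,0,0]}}

```text
time_s: 9.9
eef_pos: [0.5553, 0.092, 0.1053]
orientation: [0.385, 1.569, -3.031]
force: [-0.5, 0.3, 0.8]
gripper_width: 0.352
```

Run:
```python
from h import *
goto([.555,.092,.0848],-106)
p,d=snap("scene","s4");crop(p,260,140,340,200,"s4");p,d=snap("top","t4");crop(p,170,180,270,255,"t4")
```

```text
t 9.9 pos [0.5553 0.092  0.1053] toolx [-1.6e-03 -2.0e-04 -1.0e+00] tooly [-0.271 -0.963  0.001] yaw(y) -105.71 q6 1.955 F [-0.49  0.32  0.76] w 30.1
shift mm [20.47  0.08  0.31]
turn 0.29 or -179.71
s4 10
t4 8
```

View pics/s4.png

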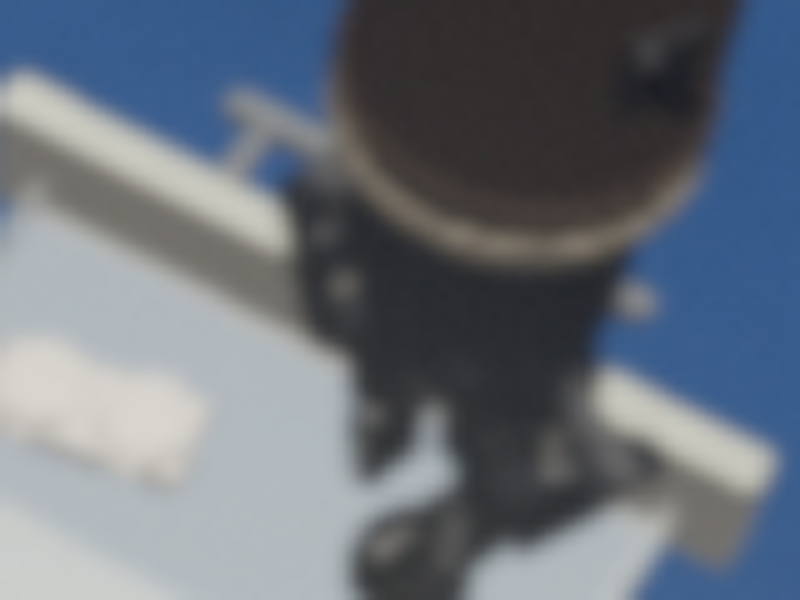

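View pics/t4.png

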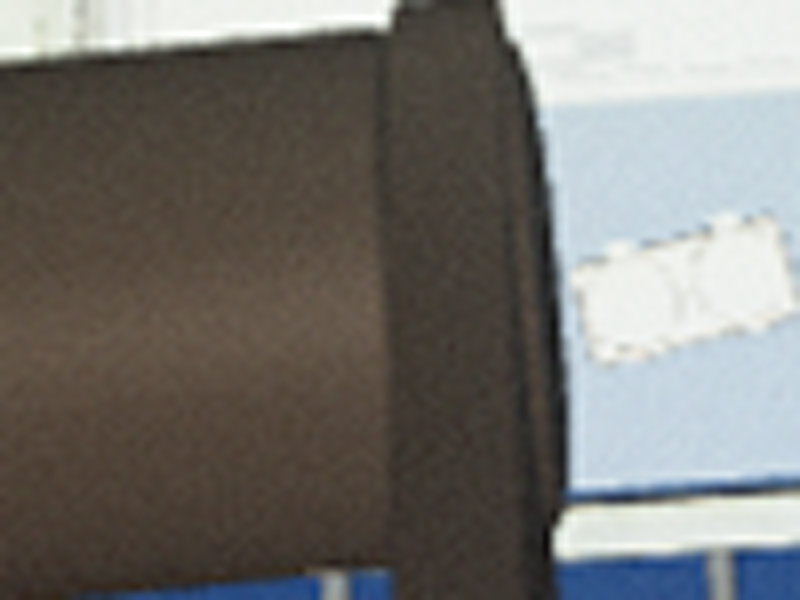

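{"api": "servo_tool", "payload": {"plan": [0.03,0.01,0,0,0,0.03,0.008,0,0,0,0.03,0.002,0,0,0,0.03,0,0,0,0]}}

```text
time_s: 10.4
eef_pos: [0.5555, 0.092, 0.0854]
orientation: [0.365, 1.57, -3.053]
force: [-0.4, 0.0, 0.2]
gripper_width: 0.351
```

Run:
```python
from h import *
goto([.555,.092,.085],-106)
```

```text
t 10.4 pos [0.5555 0.092  0.0854] toolx [-9.e-04 -1.e-04 -1.e+00] tooly [-0.273 -0.962  0.   ] yaw(y) -105.86 q6 1.958 F [-0.43  0.03  0.19] w 30.0
shift mm [0.43 0.13 0.46]
turn 0.14 or -179.86
```

No contact on the way down. Closing.

{"api": "servo_tool", "payload": {"plan": [0.02,0,0,0,0,0.014,0,0,0,0,0.0,0,0,0,0,0.0,0,0,0,0,0.0,0,0,0,0], "force": 30}}

```text
time_s: 10.9
eef_pos: [0.5561, 0.0921, 0.0862]
orientation: [-2.753, 1.57, 0.112]
force: [-0.1, -1.2, 5.8]
gripper_width: 0.13
```

Run:
```python
from h import *
goto([.555,.092,.085],-106)
```

```text
t 10.9 pos [0.5561 0.0921 0.0862] toolx [ 6.e-04  1.e-04 -1.e+00] tooly [-0.273 -0.962 -0.   ] yaw(y) -105.87 q6 1.958 F [-0.1  -1.18  5.77] w 11.1
shift mm [1.21 0.34 1.  ]
turn 0.13 or -179.87
```

{"api": "servo_tool", "payload": {"plan": [0.0,0,0,0,0,0.0,-0.003,0,0,0,0.0,-0.01,0,0,0,0.0,-0.03,0,0,0,0.0,-0.04,0,0,0], "force": 60}}

```text
time_s: 11.4
eef_pos: [0.5545, 0.0919, 0.169]
orientation: [0.386, 1.567, -3.033]
force: [0.7, 1.1, -1.3]
gripper_width: 0.114
```

Run:
```python
from h import *
goto([.4568,-.2714,.2],-59)
p,d=snap("scene","s5");crop(p,240,100,350,190,"s5")
```

```text
t 11.4 pos [0.5545 0.0919 0.169 ] toolx [-3.3e-03 -4.0e-04 -1.0e+00] tooly [-0.273 -0.962  0.001] yaw(y) -105.87 q6 1.958 F [ 0.69  1.08 -1.33] w 9.7
shift mm [-30.57 376.21  -5.21]
turn -46.87 or 133.13
s5 6
```

View pics/s5.png

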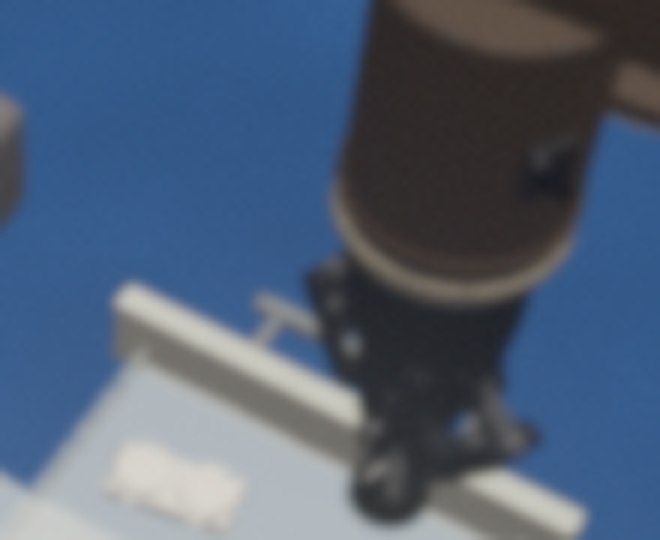

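Run:
```python
from h import *
print("shaft scene pred",proj("scene",np.array([.4568,-.2714,.108])),proj("scene",np.array([.4568,-.2714,.092])))
# knob before: predicted by top centre vs gripped TCP (.5558,.0921)
for z in(.1585,.151,.166):print(z,proj("scene",np.array([.5545,.0919,z])))
p=np.load("pics/s5.npz")["p"];crop(p,285,160,325,190,"s5k")
S=np.load("pics/sceneA.npz")["m"];g=S.mean(2);print(g[107:122,218:236].round().astype(int))
T=np.load("pics/topA.npz")["m"]
from math import *
# triangulate shaft tip: top (360.14,263.6 centroid) & scene bright centroid
w=np.clip(g[108:118,222:231]-95,0,None);yy,xx=np.mgrid[108:118,222:231];u,v=(w*xx).sum()/w.sum(),(w*yy).sum()/w.sum();print("scene bright",u,v)
for z in(.1,.104,.108):print(ray("scene",u,v,z),ray("top",360.14,263.6,z))
for z in(.092,):
    print("tip xy at .108 if axis px",ray("top",359.84,262.8,.108))
```

```text
shaft scene pred [226.83672736 113.78711777] [227.08377703 117.13450112]
0.1585 [304.74768159 180.76908857]
0.151 [304.40158724 182.23471554]
0.166 [305.09813954 179.28498282]
s5k 20
[[109  94  93 106 116 116 112 108 102  98  95  94  93  93  93  93  93  93]
 [101  92  98 113 122 124 122 117 112 106 100  96  94  94  93  93  93  93]
 [ 97 104 113 122 126 127 125 123 119 113 107 102  97  95  94  93  93  93]
 [102 116 122 126 126 124 121 119 116 111 105 101  99  98  96  94  94  94]
 [115 123 125 123 121 114 108 108 106  96  88  88  91  96  97  98  97  96]
 [123 124 120 112 104  94  91 104 111  99  78  67  71  82  92 100 102 101]
 [125 122 112  96  78  67  80 109 122 109  81  55  50  61  77  95 107 110]
 [124 116 103  82  59  48  64  91 103  94  71  50  41  45  61  84 106 116]
 [120 105  85  64  48  41  51  67  78  75  62  46  39  41  50  75 102 118]
 [117  97  72  50  41  40  46  57  65  65  56  45  40  39  46  67  96 116]
 [117  96  70  50  42  39  42  48  52  52  47  41  39  40  47  69  97 117]
 [120 104  84  66  50  41  39  41  42  42  41  39  39  44  56  80 106 121]
 [124 115 101  83  61  46  41  41  41  41  40  40  45  55  72  94 114 125]
 [128 123 113  97  76  59  51  51  49  46  45  49  58  75  94 110 122 127]
 [130 128 123 113  98  81  70  70  68  64  66  73  83  98 112 122 126 128]]
scene bright 224.61332510795808 109.84540407156075
[ 0.44186391 -0.29386867  0.1       ] [ 0.45412529 -0.27434895  0.1       ]
[ 0.44471447 -0.29122231  0.104     ] [ 0.4545271  -0.27322882  0.104     ]
[ 0.44756504 -0.28857594  0.108     ] [ 0.4549289 -0.2721087  0.108    ]
tip xy at .108 if axis px [ 0.45685479 -0.27138702  0.108     ]
```

View pics/s5k.png

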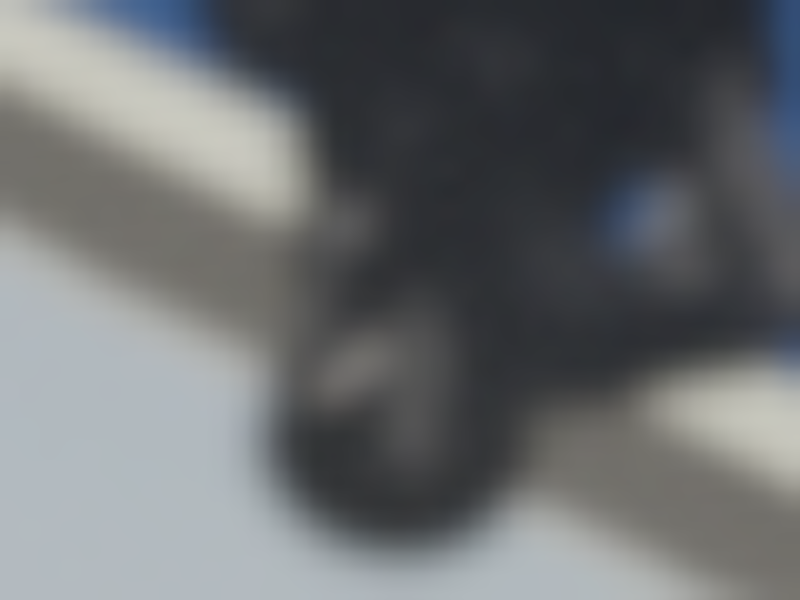

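{"api": "servo_tool", "payload": {"plan": [0.0,0,0.02,0,0,0.0,0,0.04,0,0,0.0,0,0.045,0,0,0.0,0,0.045,0,0,0.0,0,0.045,0,0]}}

```text
time_s: 11.95
eef_pos: [0.5019, -0.097, 0.1695]
orientation: [-3.098, 1.57, -0.233]
force: [0.7, -0.8, -2.0]
gripper_width: 0.124
```

{"api": "servo_tool", "payload": {"plan": [0.0,0,0.045,-0.005,0,0.0,0,0.045,0,0,0.0,0,0.045,0,0,0.0,0,0.035,0,0,0.0,0,0.011,0,0]}}

```text
time_s: 12.45
eef_pos: [0.457, -0.274, 0.1694]
orientation: [2.508, 1.57, -0.913]
force: [-0.2, 0.7, -0.9]
gripper_width: 0.12
```

{"api": "servo_tool", "payload": {"plan": [0.0,0,0,0,-8.4,0.0,0,0,0,-8.4,0.0,0,0,0,-8.4,0.0,0,0,0,-8.4,0.0,0,0,0,-8.4]}}

```text
time_s: 12.95
eef_pos: [0.458, -0.2704, 0.1692]
orientation: [-2.715, 1.571, 0.889]
force: [0.3, -0.2, -0.9]
gripper_width: 0.118
```

Run:
```python
from h import *
goto([.4568,-.2714,.133],-62)
```

```text
t 12.95 pos [ 0.458  -0.2704  0.1692] toolx [ 1.e-04  1.e-04 -1.e+00] tooly [ 0.446 -0.895 -0.   ] yaw(y) -63.5 q6 0.518 F [ 0.29 -0.18 -0.95] w 10.1
shift mm [36.24  0.39  1.5 ]
turn -1.5 or 178.5
```

{"api": "servo_tool", "payload": {"plan": [0.0,0.02,0.0004,0.0015,-1.5,0.0,0.015,0,0,0,0.0,0,0,0,0]}}

```text
time_s: 13.25
eef_pos: [0.4558, -0.2708, 0.1327]
orientation: [-1.118, 1.568, 2.506]
force: [-0.3, -1.3, -0.9]
gripper_width: 0.118
```

Run:
```python
from h import *
goto([.4568,-.2714,.129],-62)
p,d=snap("scene","s6");crop(p,200,90,255,135,"s6");p,d=snap("top","t6");crop(p,320,220,420,290,"t6")
print(proj("scene",np.array([.4568,-.2714,.108])),proj("scene",np.array([.4568,-.2714,.1165])))
```

```text
t 13.25 pos [ 0.4558 -0.2708  0.1327] toolx [-0.0022  0.0017 -1.    ] tooly [ 0.464 -0.886 -0.003] yaw(y) -62.35 q6 0.495 F [-0.3  -1.28 -0.89] w 10.1
shift mm [ 3.72  0.94 -0.6 ]
turn -0.35 or 179.65
s6 13
t6 8
[226.83672736 113.78711777] [226.70321928 111.97815878]
```

View pics/s6.png

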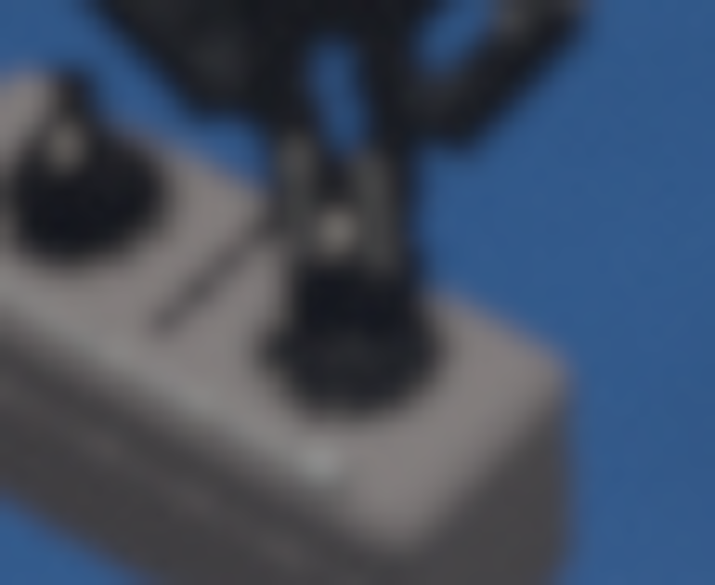

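View pics/t6.png

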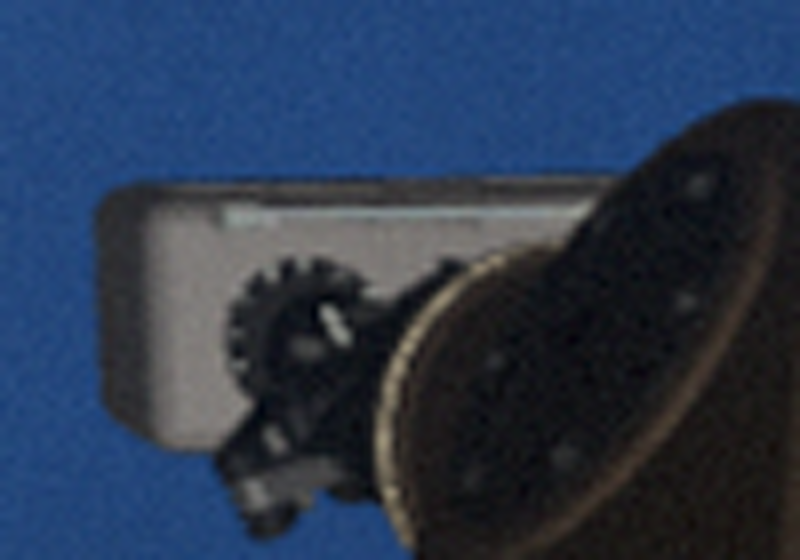

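{"api": "servo_tool", "payload": {"plan": [0.0,0.002,0,0,0,0.0,0.001,0,0,0,0.0,0,0,0,0]}}

```text
time_s: 13.65
eef_pos: [0.4568, -0.2721, 0.1312]
orientation: [2.081, 1.57, -0.578]
force: [0.6, -0.0, -1.6]
gripper_width: 0.12
```

Run:
```python
from h import *
goto([.4568,-.2714,.127],-62)
```

```text
t 13.65 pos [ 0.4568 -0.2721  0.1312] toolx [ 4.e-04 -3.e-04 -1.e+00] tooly [ 0.464 -0.886  0.   ] yaw(y) -62.37 q6 0.494 F [ 0.56 -0.02 -1.56] w 10.2
shift mm [ 4.24 -0.61 -0.33]
turn -0.37 or 179.63
```

{"api": "servo_tool", "payload": {"plan": [0.0,0.002,-0.0006,-0.0003,-0.4,0.0,0.001,0,0,0,0.0,0.001,0,0,0,0.0,0,0,0,0]}}

```text
time_s: 14.05
eef_pos: [0.4566, -0.2713, 0.1267]
orientation: [-1.152, 1.571, 2.479]
force: [-0.4, -0.2, -1.4]
gripper_width: 0.122
```

{"api": "servo_tool", "payload": {"plan": [0.0,0.001,0,0,0,0.0,0,0,0,0]}}

```text
time_s: 14.25
eef_pos: [0.4566, -0.2713, 0.1258]
orientation: [-1.171, 1.571, 2.46]
force: [0.3, 0.8, -0.7]
gripper_width: 0.125
```

Run:
```python
from h import *
goto([.4568,-.2714,.125],-62)
```

```text
t 14.25 pos [ 0.4566 -0.2713  0.1258] toolx [-1.e-04  1.e-04 -1.e+00] tooly [ 0.47  -0.883 -0.   ] yaw(y) -61.97 q6 0.488 F [ 0.35  0.82 -0.69] w 10.7
shift mm [ 0.79  0.18 -0.15]
turn 0.03 or -179.97
```

{"api": "servo_tool", "payload": {"plan": [0.0,0.001,0,0,0,0.0,0,0,0,0]}}

```text
time_s: 14.45
eef_pos: [0.4567, -0.2714, 0.1248]
orientation: [2.261, 1.571, -0.391]
force: [2.4, -0.8, -2.1]
gripper_width: 0.12
```

{"api": "servo_tool", "payload": {"plan": [0.0,0.001,0,0,0,0.0,0,0,0,0]}}

```text
time_s: 14.65
eef_pos: [0.4569, -0.2715, 0.1239]
orientation: [2.171, 1.57, -0.482]
force: [1.7, -0.2, -1.3]
gripper_width: 0.118
```

{"api": "servo_tool", "payload": {"plan": [0.0,0.001,0,0,0,0.0,0,0,0,0]}}

```text
time_s: 14.85
eef_pos: [0.4569, -0.2715, 0.1229]
orientation: [2.18, 1.57, -0.473]
force: [3.2, -1.0, -0.2]
gripper_width: 0.117
```

{"api": "servo_tool", "payload": {"plan": [0.0,0.001,0,0,0,0.0,0,0,0,0]}}

```text
time_s: 15.05
eef_pos: [0.4569, -0.2715, 0.1219]
orientation: [2.175, 1.57, -0.477]
force: [2.4, -0.2, 1.8]
gripper_width: 0.125
```

{"api": "servo_tool", "payload": {"plan": [0.0,0,0.0003,-0.0005,0,0.0,0.0005,0,0,0,0.0,0,0,0,0]}}

```text
time_s: 15.35
eef_pos: [0.4572, -0.2714, 0.1214]
orientation: [-0.386, 1.571, -3.039]
force: [1.2, -1.1, -0.4]
gripper_width: 0.118
```

Run:
```python
from h import *
goto([.4568,-.2714,.1142],-62);print(robot.state()["moment"])
p,d=snap("scene","s7");crop(p,200,90,255,135,"s7")
```

```text
t 15.35 pos [ 0.4572 -0.2714  0.1214] toolx [-1.e-04 -0.e+00 -1.e+00] tooly [ 0.47  -0.883 -0.   ] yaw(y) -61.97 q6 0.489 F [ 1.24 -1.06 -0.39] w 10.1
shift mm [ 7.16 -0.18  0.32]
turn 0.03 or -179.97
[-0.19708975 -0.16514532  0.00078197]
s7 13
```

View pics/s7.png

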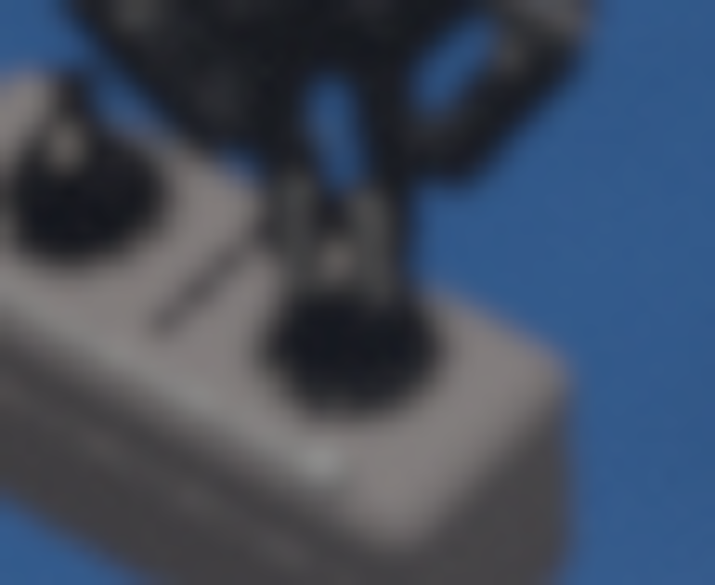

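{"api": "servo_tool", "payload": {"plan": [0.0,0.001,0,0,0,0.0,0,0,0,0,0.0,0.001,0,0,0,0.0,0,0,0,0]}}

```text
time_s: 15.8
eef_pos: [0.4572, -0.2714, 0.1193]
orientation: [-1.044, 1.571, 2.587]
force: [1.4, -1.5, -0.7]
gripper_width: 0.12
```

{"api": "servo_tool", "payload": {"plan": [0.0,0.001,0,0,0,0.0,0,0,0,0]}}

```text
time_s: 16.0
eef_pos: [0.4572, -0.2714, 0.1183]
orientation: [1.017, 1.571, -1.635]
force: [1.7, -0.7, -0.6]
gripper_width: 0.121
```

{"api": "servo_tool", "payload": {"plan": [0.0,0.001,0,0,0,0.0,0,0,0,0,0.0,0.001,0,0,0,0.0,0,0,0,0]}}

```text
time_s: 16.4
eef_pos: [0.4572, -0.2714, 0.1163]
orientation: [2.02, 1.571, -0.633]
force: [0.5, -0.4, -0.4]
gripper_width: 0.121
```

{"api": "servo_tool", "payload": {"plan": [0.0,0.001,0,0,0,0.0,0,0,0,0]}}

```text
time_s: 16.6
eef_pos: [0.4572, -0.2714, 0.1153]
orientation: [2.264, 1.571, -0.389]
force: [1.1, -1.3, -0.1]
gripper_width: 0.121
```

{"api": "servo_tool", "payload": {"plan": [0.0,0.0005,0,0,0,0.0,0,0,0,0]}}

```text
time_s: 16.8
eef_pos: [0.4572, -0.2714, 0.1149]
orientation: [2.175, 1.571, -0.478]
force: [1.2, -2.0, -0.5]
gripper_width: 0.117
```

{"api": "servo_tool", "payload": {"plan": [0.0,0.0005,0,0,0,0.0,0,0,0,0]}}

```text
time_s: 17.0
eef_pos: [0.4572, -0.2714, 0.1144]
orientation: [2.169, 1.571, -0.483]
force: [2.0, -1.7, 1.7]
gripper_width: 0.118
```

{"api": "servo_tool", "payload": {"plan": [0.0,0.0005,0,0,0,0.0,0,0,0,0]}}

```text
time_s: 17.2
eef_pos: [0.4572, -0.2714, 0.1139]
orientation: [1.897, 1.571, -0.755]
force: [2.0, -1.6, 2.2]
gripper_width: 0.116
```

{"api": "servo_tool", "payload": {"plan": [0.0,0.001,0,0,0,0.0,0,0,0,0]}}

```text
time_s: 17.4
eef_pos: [0.4572, -0.2714, 0.1129]
orientation: [2.379, 1.571, -0.273]
force: [0.8, -1.5, 2.7]
gripper_width: 0.119
```

{"api": "servo_tool", "payload": {"plan": [0.0,0.001,0,0,0,0.0,0,0,0,0]}}

```text
time_s: 17.6
eef_pos: [0.4573, -0.2714, 0.1119]
orientation: [1.944, 1.571, -0.708]
force: [1.1, -1.8, 4.8]
gripper_width: 0.12
```

{"api": "servo_tool", "payload": {"plan": [0.0,0.0005,0,0,0,0.0,0,0,0,0]}}

```text
time_s: 17.8
eef_pos: [0.4573, -0.2714, 0.1114]
orientation: [2.14, 1.571, -0.513]
force: [1.2, -0.5, 5.4]
gripper_width: 0.121
```

{"api": "servo_tool", "payload": {"plan": [0.0,0.0005,0,0,0,0.0,0,0,0,0]}}

```text
time_s: 18.0
eef_pos: [0.4573, -0.2714, 0.1111]
orientation: [2.053, 1.571, -0.6]
force: [0.0, -1.0, 7.3]
gripper_width: 0.117
```

{"api": "servo_tool", "payload": {"plan": [0.0,0.0005,0,0,0,0.0,0,0,0,0]}}

```text
time_s: 18.2
eef_pos: [0.4573, -0.2714, 0.1108]
orientation: [2.112, 1.57, -0.541]
force: [-0.2, -0.3, 12.5]
gripper_width: 0.119
```

{"api": "servo_tool", "payload": {"plan": [0.0,0,0,0,0,0.0,0,0,0,0,0.0,0,0,0,0]}}

```text
time_s: 18.5
eef_pos: [0.4573, -0.2714, 0.1108]
orientation: [2.087, 1.57, -0.565]
force: [0.4, 0.7, 12.6]
gripper_width: 0.121
```

Run:
```python
from h import *
goto([.4573,-.2714,.1112],-62)
p,d=snap("scene","s8");crop(p,180,90,260,150,"s8");p,d=snap("top","t8");cv2.imwrite("pics/t8.png",cv2.resize(p[:,:,::-1],(800,600)))
```

```text
t 18.5 pos [ 0.4573 -0.2714  0.1108] toolx [ 4.e-04 -2.e-04 -1.e+00] tooly [ 0.47  -0.883  0.   ] yaw(y) -61.97 q6 0.489 F [ 0.44  0.66 12.61] w 10.4
shift mm [-0.37 -0.05 -0.  ]
turn 0.03 or -179.97
s8 10
```

View pics/s8.png

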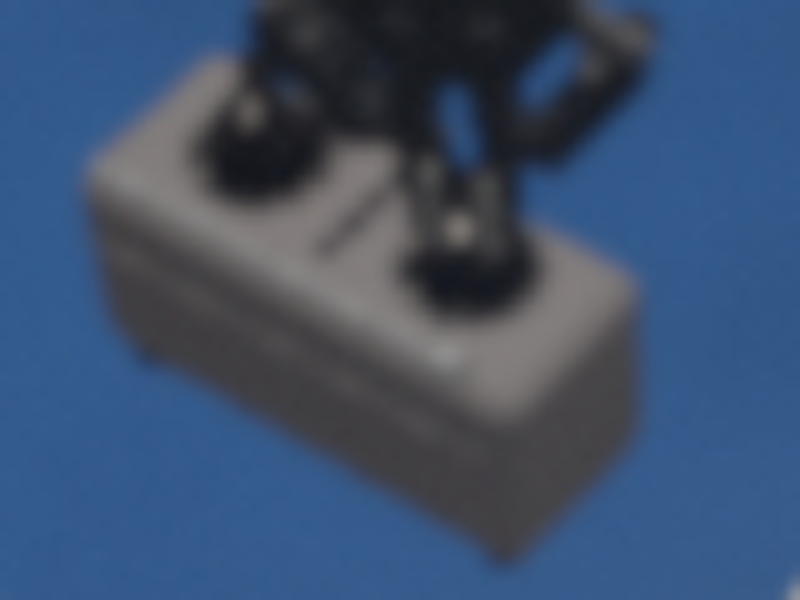

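View pics/t8.png

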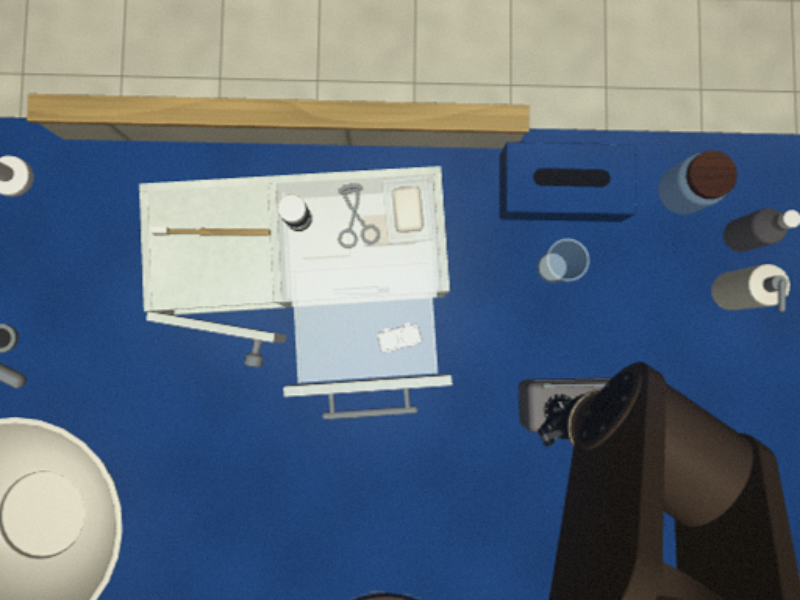

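Run:
```python
from rig import robot
s=robot.state();print(s["time_s"],s["force"],s["eef_pos"],s["gripper_width"])
print(robot.sign_off())
```

```text
18.6 [-0.84650005  0.18684157 12.14741129] [ 0.45732562 -0.27143798  0.11083097] 0.11661722497832011
the job is handed in; nothing more can be done
None
```

I pulled the tray out to its stop, fitted the knob on the radio's bare shaft and handed the job in at 18.6 s. The gripper was still holding the knob and pressing it down.

- **Knob and shaft:** The knob went about 12 mm onto the shaft with almost no resistance. The only push-back was a few newtons partway in, which a 0.5 mm sideways shift relieved. The spring then started at about 2 N, and the press bottomed out about 3 mm lower. At hand-in the arm was pushing down with about 12 N, gripping at 60 N. The flat's direction came from the camera, about 28°, and it fitted without searching.
- **Tray:** It is still out in the last picture. I pulled it until it would not move any further, at 36 N. Its measured travel was only 125–126 mm, not 130 mm. I took that to mean it began slightly open, because it stopped firmly, but I did not check this separately.
- **Everything else:** In the final top view the door, lens case and pill bottle look undisturbed, as do the soap dish, curler, toothbrush and tumbler. The tweezers rode out with the tray.

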